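# Right the tipped sample bottle and hold the telescopic nozzle over it

## Robot

A 6-joint arm with a two-finger parallel gripper is mounted at the origin on the work surface. World frame = base frame: x ahead of the robot, y to its left, z up, the work surface at z = 0. Lengths are in m, angles in rad, forces in N, time in s.
With the tool pointing down it reaches from about 0.3 to 0.875 m from the base axis. Payload 6.4 kg.
Tool frame: the origin (TCP) lies on the centre line of the jaws, within the pads' length; the fingertips stand 11 mm ahead of it and the grasp point (between the pads) lies 8 mm behind it; z points along the fingers, y is the line along which they close (so a half turn about z gives the same grasp; the last joint's range is limited). The gripper opens to 88 mm and grips with 3 to 60 N. Pads are 18 mm wide; open, the fingers measure 123 mm over their backs; the gripper's body (75 mm by 187 mm) begins 45 mm behind the grasp point.
Start: joints at [-1.496, 0.181, 1.607, -0, 1.354, -0.206], TCP at [0.159, -0.552, 0.25] pointing down, gripper open.
Joint ranges: [-2.99, 2.99], [-0.89, 2.07], [0.3, 2.58], [-1.14, 4.28], [0, 2.63], [-3.12, 3.12]. Speed limits (rad/s): [2.57, 2.57, 3.01, 3.14, 3.14, 3.14].

## Interface

Orientations are given as a rotation vector (axis times angle).
In Python, from rig import status, eyes, workorder gives the robot as it stands. The module is installed in compiled form; this text tells all that it offers.
- The arm moves only by the tool servo_tool, never from a script. Its argument "increments" is a list of rows, each an object with "delta_pos": the shift along the tool's x, y, z in m, a list of three; "angular": the turn, a rotation vector about the tool's x, y, z in degrees, a list of three. In form: [{"delta_pos": [x, y, z], "angular": [wx, wy, wz]}, ...]. A call has 1 to 20 rows; each row is the pose to reach, as a shift and turn from the pose commanded when the call began, along the tool's axes at that moment; what a row does not reach only later rows make up. A row lasts 1/8 s, in which the tool goes at most 62.5 mm and 10.7 degrees, less where a joint would pass 70% of its speed; a pose out of reach is approached as far as the arm can. A call with a gripper value outside its range is refused whole. "claw" is the opening in per cent of the stroke, from 0 (shut) to 100 (fully open), set as the call begins (left out, the last holds). The fingers move at their own pace and stop on an object; the grip force is fixed at half the most. Time passes only in rows, so rows that repeat a pose let the fingers close. It gives the time, the measured TCP pose, the force and the opening at its end, in the units of the state.
- status.get_state(): the state, without advancing time (a new reading comes with each control period).
- eyes.grab_frame(name): name is "side" or "top" or "wrist"; returns (picture, depth): 384x512x3 uint8, blue, green, red; 384x512 float32, m along the optical axis (not along the pixel's ray), 0 where there is no reading.
- eyes.camera_info(name): a dict with "fx", "fy", "cx", "cy" (pixels), "D" ([k1, k2, p1, p2, k3] as OpenCV has them; the pictures are not rectified), "xyz" and "attitude" of the camera in the world; the wrist camera has in their place "hand_eye" (4x4, takes a point from camera to tool coordinates, whose origin is the TCP and whose axes are the flange's). Camera axes: x right, y up, looking along -z (the intrinsics and any distortion apply to the point x, -y, -z); pixel columns grow to the right and rows downward; lengths in m; the calibration is good to about 2 mm. A picture is of the moment at which its call begins: read the wrist's pose just before it. camera_info takes no time and is no camera call.
- workorder.job_done(): hands the job in, once; it reports no verdict.
The state is a dict: "t": time; "joints": joint angles; "joint_velocities": joint speeds; "joint_torque": joint torques, N m; "tcp_pos": TCP position; "tcp_rot": TCP orientation; "wrist_force": force on the tool from outside, world axes, zero at the start; "ft_torque": the same for the moment, N m; "grip_width": finger opening in m.
Only numpy, scipy, OpenCV 4.12 (cv2) and the standard library are available. Lean on these libraries where they do the work, as an engineer would, in place of code of your own. Each camera call takes 0.05 s, during which the arm holds its last target. There are 200 camera calls.

## Task

Pick up the tipped red-banded sample bottle and stand it upright, mouth up, on the blue ring in the lane between its two grey-banded neighbours, and let go of it. Then press the yellow release button of the telescopic nozzle arm fully down, pull the arm out by its orange grip past the first stop to the second, so that the nozzle is over the mouth of the bottle, and finish while still holding it out there, for its springs pull it back. Leave the other bottles, the jar, the pump and the blue caps standing where they are.

Things in the scene. Friction and masses are not known exactly. Their poses are not given: they have to be found in the camera images.
- station: Fixed filling station: steel plate 110 (x) by 520 (y) by 6 mm. Origin: centre of its underside; z up, y along the bottle lane. Lane rails 6 mm high over the plate at x = -34 and +34 mm (62 mm clear), y -245 to +35. Above the lane's middle line the telescopic arm lies along y, axis 178 mm up: black barrel, 36 mm thick, y +95 to +240, on posts, with a blue middle tube and a steel inner tube.
- spot (a point): Centre of the blue ring (38 mm across) painted on the plate in the gap of the lane, on the plate's upper face (6 mm over the bench), at y = -100 mm of the station on the lane's middle line; axes as the station's. The bottle belongs here; the nozzle is above it at the second stop.
- sample_mid (a point): Centre (half-way up, on the axis) of the tipped bottle: cream, red band, round, 46 mm diameter, 115 mm tall, neck (top 17 mm) 40 mm, open mouth 34 mm; straight-sided from the foot to 91 mm. 60 to 130 g, balanced near its middle. z runs from foot to mouth. It starts lying on the bench on the robot's side of the station, mouth along the station's -y or turned up to 50 degrees from there to the robot.
- bottle_left_mid (a point): Centre (half-way up) of the left lane neighbour, standing: same bottle with a grey band, 46 mm diameter, 115 mm tall, loose, about 85 mm from the blue ring towards the station's +y. Leave it alone.
- bottle_right_mid (a point): Centre (half-way up) of the right lane neighbour, standing: same bottle with a grey band, loose, about 85 mm from the blue ring towards the station's -y. Leave it alone.
- release_top (a point): Centre of the top of the yellow release button (round, 25 mm diameter) on the barrel, at y = +155 mm of the station; 12 mm over its dark collar (38 mm across). Pressed straight down with about 4 N; 8 mm travel; it stays down. Until it is down the arm is latched and cannot be pulled out.
- release (a joint): Travel of the release button: 0 up, 0.008 m fully down (unlatched from about 0.005).
- grip (a point): Centre of the orange grip, an upright post 26 by 26 mm, 52 mm tall (26 mm above and below this point) on the arm's 34 mm wide head block, sides parallel to the station's x and y; clear on both x sides and above. It pulls out level along the station's -y: 85 mm to the first stop, 170 mm in all to the second, over the blue ring.
- grip_arm (a joint): Extension of the inner steel tube out of the middle tube: 0 pushed in, 0.085 m fully out. It comes first, against a spring of 2 to 3 N, up to the first stop.
- mid_tube (a joint): Extension of the blue middle tube out of the barrel: 0 pushed in, 0.085 m fully out. It follows after the first stop, against a spring of 5 to 6 N; its end is the second stop.
- nozzle_tip (a point): Lower tip of the blue nozzle that hangs from the arm's head block, 83 mm straight below the grip's centre, 136 mm over the bench; 15 mm above a bottle that stands in the lane.
- jar: Cream jar with black band, 72 mm diameter, 88 mm tall, loose, standing beyond the station. Origin: centre of its underside. Leave it alone.
- pump: Small steel pump, 66 mm diameter, 84 mm tall, with a side fitting to 62 mm out, loose, beyond the station. Origin: centre of its underside. Leave it alone.
- cap0: One of three loose blue plastic nozzle caps, 32 mm diameter, 26 mm tall, on the bench near the left of the robot. Origin: centre of its underside. Leave it alone.
- cap1: One of three loose blue plastic nozzle caps, 32 mm diameter, 26 mm tall, on the bench near the left of the robot. Origin: centre of its underside. Leave it alone.
- cap2: One of three loose blue plastic nozzle caps, 32 mm diameter, 26 mm tall, on the bench near the left of the robot. Origin: centre of its underside. Leave it alone.
There are look-alikes about, which are no part of the job. What is shaped like the part that bears sample_mid but brown or purple is not meant. Leave any pink look-alike of the part that bears bottle_right_mid alone.

How it is judged:
On the way, in this order (a step that is already met when the one before it is completed fails the run):
1. the sample bottle stands upright on the blue ring, let go (angle between sample_mid's own z axis and vertical below 0.12 rad and horizontal distance between sample_mid and spot below 0.015 m and height (world z) of sample_mid between 0.058 and 0.069 m and contact force between the fingers and sample below 0.1 N and linear speed of sample below 0.03 m/s), for 0.3 s.
2. the release button is pressed fully down (value of joint release above 0.0065 m and angle between sample_mid's own z axis and vertical below 0.12 rad and horizontal distance between sample_mid and spot below 0.015 m and height (world z) of sample_mid between 0.058 and 0.069 m), for 0.1 s.
3. the arm is pulled past its first stop by its grip (value of joint grip_arm above 0.075 m and value of joint mid_tube above 0.01 m and contact force between the fingers and grip_arm above 1 N), for 0.05 s.
At the end, for the whole second after the job is handed in: Sample bottle upright (7 degrees), within 15 mm of the ring's centre, untouched; button down; both arm sections within 4 mm of fully out, nozzle within 16 mm of the bottle's axis, fingers holding the grip (over 2 N); lane neighbours upright, within 25 mm of their starts (angle between each of sample_mid, bottle_left_mid, bottle_right_mid's own z axis and vertical below 0.12 rad and horizontal distance between sample_mid and spot below 0.015 m and height (world z) of sample_mid between 0.058 and 0.069 m and horizontal distance between nozzle_tip and sample_mid below 0.016 m and value of joint each of grip_arm, mid_tube above 0.081 m and value of joint release above 0.006 m and contact force between the fingers and grip_arm above 2 N and contact force between each of grip_arm, the fingers and sample below 0.1 N and distance of each of bottle_left_mid, bottle_right_mid from where it was at the start of the episode below 0.025 m); the arm keeps its last pose, push and grip.
It fails at once if a bystander (lane neighbour, jar, pump or blue cap) is knocked over or pushed more than 30 mm (distance of any of jar, pump, cap0, cap1, cap2, bottle_left_mid, bottle_right_mid from where it was at the start of the episode above 0.03 m or angle between any of jar, pump, cap0, cap1, cap2, bottle_left_mid, bottle_right_mid's own z axis and vertical above 0.35 rad).
It also fails if it takes over 64 s, if anything falls off the work surface, if the arm or the gripper's body presses on something with over 40 N, if the wrist force passes 120 N, or if a joint passes its speed limit or range.

## Working session

There is one attempt and no reset: what is moved stays moved. The work goes in short steps, Python scripts to look and compute and a tool call to move; the robot and the scene stay as the last step left them, time stands still between calls to the robot, and variables do not carry over. Pictures are saved under pics/ and viewed, on a budget of 10 in all, crops included, one or two more only if the job needs it, and the job is handed in when it is done.

Besides the shell and the picture viewer there is one more tool, called after ">>>" as name(argument=value, ...), one argument or row to a line, values as JSON. servo_tool: Moves the arm, as the interface text tells. Its arguments: {"type":"object","properties":{"increments":{"type":"array","items":{"type":"object","properties":{"delta_pos":{"type":"array","items":{"type":"number"}},"angular":{"type":"array","items":{"type":"number"}}}}},"claw":{"type":"number"}},"required":["increments"]}

```bash
mkdir -p pics
cat > h.py <<'E'
import numpy as np, cv2
from scipy.spatial.transform import Rotation as R
from rig import status, eyes, workorder
def pose():
    s=status.get_state(); return np.array(s['tcp_pos']),R.from_rotvec(s['tcp_rot']).as_matrix(),s
def cam(name):
    i=eyes.camera_info(name)
    K=np.array([[i['fx'],0,i['cx']],[0,i['fy'],i['cy']],[0,0,1.]]);D=np.array(i['D'],float)
    if 'hand_eye' in i:
        p,Rm,_=pose();T=np.eye(4);T[:3,:3]=Rm;T[:3,3]=p;T=T@np.array(i['hand_eye'])
    else:
        T=np.eye(4);a=np.array(i['attitude'],float)
        T[:3,:3]=R.from_rotvec(a).as_matrix() if a.size==3 else a.reshape(3,3) if a.size==9 else R.from_quat(a).as_matrix()
        T[:3,3]=i['xyz']
    return K,D,T
def rays(K,D,T,px):
    n=cv2.undistortPoints(np.array(px,float).reshape(-1,1,2),K,D)[:,0]
    return np.c_[n[:,0],-n[:,1],-np.ones(len(n))]
def world(c,px,depth=None,z=None):
    K,D,T=c;r=rays(K,D,T,px)
    d=r@T[:3,:3].T
    if z is not None: s=(z-T[2,3])/d[:,2]
    else: s=np.array(depth)
    return T[:3,3]+d*s[:,None]
def proj(c,P):
    K,D,T=c;q=(np.atleast_2d(P)-T[:3,3])@T[:3,:3];q=q*[1,-1,-1]
    return cv2.projectPoints(q,np.zeros(3),np.zeros(3),K,D)[0][:,0]
def cloud(c,dep):
    v,u=np.mgrid[:384,:512];return world(c,np.c_[u.ravel(),v.ravel()],dep.ravel()).reshape(384,512,3)
E
python3 - <<'E'
from h import *
for n in['side','top']:
    i=eyes.camera_info(n);print(n,i)
    im,d=eyes.grab_frame(n);c=cam(n);np.savez('%s0.npz'%n,im=im,d=d,K=c[0],D=c[1],T=c[2])
    cv2.imwrite(f'pics/{n}0.png',cv2.resize(im,(800,600),interpolation=cv2.INTER_CUBIC))
print(eyes.camera_info('wrist'));print(status.get_state())
E
```

```text
side {'fx': 432.5632982376202, 'fy': 432.5632982376202, 'cx': 252.61856682819925, 'cy': 188.43084178389668, 'D': array([-0.06754141,  0.        ,  0.        ,  0.        ,  0.        ]), 'xyz': array([0.11166634, 1.01426504, 0.90791955]), 'attitude': array([ 0.27213117, -1.2309324 , -2.4433574 ])}
top {'fx': 422.9490511291558, 'fy': 422.9490511291558, 'cx': 253.34409632145437, 'cy': 192.45676890570726, 'D': array([-0.07969755,  0.        ,  0.        ,  0.        ,  0.        ]), 'xyz': array([0.45410955, 0.08059623, 1.36931327]), 'attitude': array([ 0.0685552 , -0.03111983, -1.57589498])}
{'fx': 283.26850629700357, 'fy': 283.26850629700357, 'cx': 252.57658769194938, 'cy': 193.7107444359854, 'D': array([-0.00406367,  0.        ,  0.        ,  0.        ,  0.        ]), 'hand_eye': array([[ 1.13134387e-03,  9.61360455e-01,  2.75290385e-01,
         6.88060727e-02],
       [ 9.99999197e-01, -1.24501093e-03,  2.38153285e-04,
        -8.16893950e-04],
       [ 5.71690689e-04,  2.75289895e-01, -9.61361091e-01,
        -1.34535163e-01],
       [ 0.00000000e+00,  0.00000000e+00,  0.00000000e+00,
         1.00000000e+00]])}
{'t': 0.1, 'joints': array([-1.49627425e+00,  1.81467125e-01,  1.60785508e+00,  7.77061348e-06,
        1.35381852e+00, -2.06350879e-01]), 'joint_velocities': array([ 0.00166408, -0.00089934, -0.00139611, -0.00047812,  0.00118748,
       -0.00085595]), 'joint_torque': array([ 3.66660515e-04, -4.34821200e+01, -3.42693615e+01,  7.02969683e-02,
        3.40689928e-02, -4.38575819e-05]), 'tcp_pos': array([ 0.15934378, -0.55201509,  0.2489256 ]), 'tcp_rot': array([-3.10913502e+00, -4.39526637e-01, -1.71975280e-04]), 'wrist_force': array([0.14682468, 0.14498036, 0.32557126]), 'ft_torque': array([-0.01940847, -0.0068517 ,  0.00268983]), 'grip_width': 0.08840939537042053}
```

View pics/top0.png

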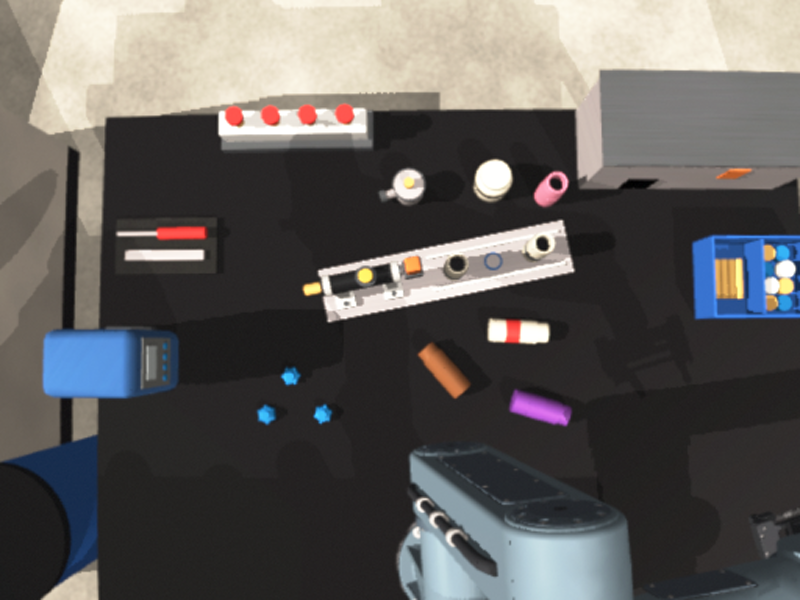

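View pics/side0.png

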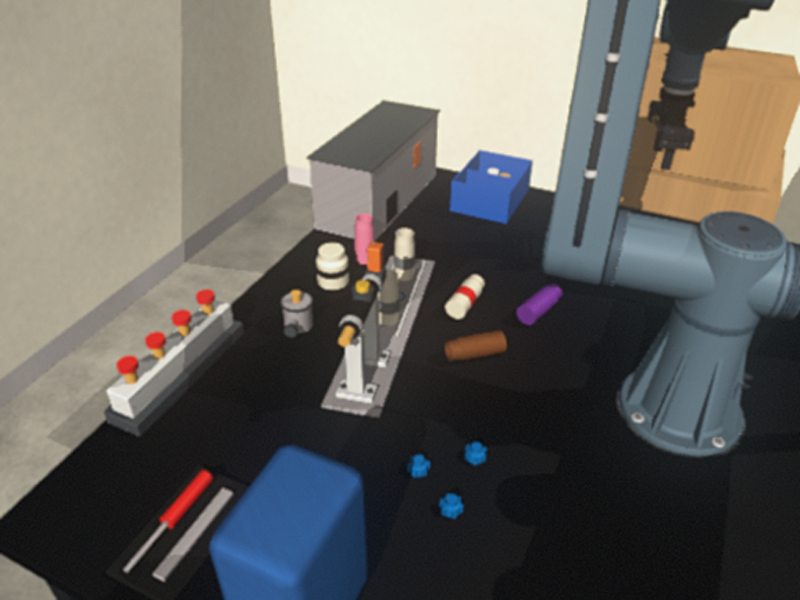

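The top view (800×600) shows the station with corners at (319,268), (563,221), (574,271) and (328,321). The ring is at (493,261), the button at (365,275) and the grip at (413,265). The sample lies from (488,330) to (550,332), mouth on the right, and the neighbours are at (456,266) and (541,246).

```bash
cat > m.py <<'E'
from h import *
f=np.load('top0.npz');c=(f['K'],f['D'],f['T']);d=f['d'];im=f['im']
P=cloud(c,d)
s=lambda L:(np.array(L,float)+.5)/1.5625-.5
print('bench z',np.median(P[200:230,250:260,2]))
C=world(c,s([(319,268),(563,221),(574,271),(328,321)]),z=.006);print('corners',C.round(4))
o=C.mean(0);yv=(C[0]+C[3]-C[1]-C[2])[:2];yv/=np.linalg.norm(yv);print('centre',o,'yaw',np.arctan2(-yv[0],yv[1]))
print('ring',world(c,s([(493,261)]),z=.006).round(4),'expected',o[:2]-.1*yv)
for n,p in dict(button=(365,275),grip=(413,265)).items():
    u,v=s(p).round().astype(int);print(n,P[v-2:v+3,u-2:u+3].reshape(-1,3).mean(0).round(4),P[v,u])
print('btn exp',o[:2]+.155*yv)
for n,p in dict(L=(456,266),R=(541,246)).items():
    print(n,world(c,s([p]),z=.121).round(4))
# sample
u0,v0=s((480,310));u1,v1=s((560,352))
Q=P[int(v0):int(v1),int(u0):int(u1)].reshape(-1,3);I=im[int(v0):int(v1),int(u0):int(u1)].reshape(-1,3)
m=(Q[:,2]>.015)&(Q[:,2]<.07);Q=Q[m];I=I[m];print(len(Q),'zmax',np.percentile(Q[:,2],97))
r=(I[:,2]>120)&(I[:,1]<70);print('red',Q[r].mean(0))
H=Q[Q[:,2]>.03];q=H[:,:2]-H[:,:2].mean(0);a=np.linalg.svd(q,full_matrices=False)[2][0];a*=-np.sign(a[1])
t=(Q[:,:2]-H[:,:2].mean(0))@a;n=np.array([-a[1],a[0]]);w=(Q[:,:2]-H[:,:2].mean(0))@n
print('axis',a,'ext',t.min(),t.max(),'centre',H[:,:2].mean(0)+a*(t.min()+t.max())/2+n*0, 'w',w.min(),w.max())
for lo in np.linspace(t.min(),t.max(),9)[:-1]:
    k=(t>=lo)&(t<lo+.0145);print(round(lo,3),np.ptp(w[k]).round(4),w[k].mean().round(4),Q[k][:,2].max().round(4),I[k].mean(0).round())
E
python3 m.py
```

```text
bench z -0.0005048002541480079
corners [[ 0.6107  0.2732  0.006 ]
 [ 0.7056 -0.2359  0.006 ]
 [ 0.6007 -0.2562  0.006 ]
 [ 0.5002  0.2542  0.006 ]]
centre [0.6042801  0.00883222 0.006     ] yaw 0.1893391545985119
ring [[ 0.6225 -0.0884  0.006 ]] expected [ 0.62310109 -0.08938066]
button [0.5729 0.1634 0.2177] [0.57295431 0.16344461 0.21681699]
grip [0.5883 0.0784 0.2441] [0.58847658 0.0783978  0.242881  ]
btn exp [0.57510756 0.16106219]
L [[ 0.5993 -0.0038  0.121 ]]
R [[ 0.6365 -0.166   0.121 ]]
518 zmax 0.048740855161110194
red [ 0.48462481 -0.12345734  0.03726458]
axis [-0.06281437 -0.99802523] ext -0.05494568670819931 0.05913027257338052 centre [ 0.47679131 -0.13406933] w -0.023270468997789936 0.02355151640899264
-0.055 0.0444 -0.0014 0.0524 [230. 240. 244.]
-0.041 0.0452 -0.0002 0.0509 [226. 236. 241.]
-0.026 0.0444 -0.0007 0.0495 [ 94. 103. 244.]
-0.012 0.0441 0.0 0.0509 [ 75.  83. 243.]
0.002 0.0452 -0.0008 0.0539 [211. 223. 239.]
0.016 0.0451 -0.0001 0.0494 [224. 234. 238.]
0.031 0.0449 0.0002 0.0468 [225. 235. 239.]
0.045 0.0355 -0.0003 0.0473 [233. 243. 247.]
```

The depth cloud agrees with the given sizes: bottle 115 mm long and 46 mm wide, ring within 1 mm of where the plate puts it, grip top about 0.244. I'll move above the bottle with a tilt at the end, which also gives data to fit the arm kinematics.

>>> servo_tool(
  increments=[
    {"delta_pos": [0.03,-0.024,-0.005],"angular": [0,0,-6]},
    {"delta_pos": [0.06,-0.048,-0.01],"angular": [0,0,-12]},
    {"delta_pos": [0.09,-0.073,-0.015],"angular": [0,0,-18]},
    {"delta_pos": [0.12,-0.098,-0.02],"angular": [0,0,-24]},
    {"delta_pos": [0.15,-0.123,-0.025],"angular": [0,0,-30]},
    {"delta_pos": [0.18,-0.148,-0.03],"angular": [0,0,-36]},
    {"delta_pos": [0.21,-0.172,-0.035],"angular": [0,0,-42]},
    {"delta_pos": [0.24,-0.197,-0.04],"angular": [0,0,-48]},
    {"delta_pos": [0.27,-0.222,-0.045],"angular": [0,0,-54]},
    {"delta_pos": [0.3,-0.246,-0.05],"angular": [0,0,-60]},
    {"delta_pos": [0.33,-0.271,-0.05],"angular": [0,0,-66]},
    {"delta_pos": [0.36,-0.296,-0.05],"angular": [0,0,-70]},
    {"delta_pos": [0.396,-0.325,-0.05],"angular": [0,0,-70]},
    {"delta_pos": [0.396,-0.325,-0.05],"angular": [0,0,-70]},
  ],
  claw=100,
)

```text
t: 1.85
tcp_pos: [0.4505, -0.1282, 0.2993]
tcp_rot: [-2.291, -2.149, -0.0]
wrist_force: [0.1, 0.4, 0.1]
grip_width: 0.0879
```

```bash
cat > log.py <<'E'
from h import *
p,Rm,s=pose()
open('log.txt','a').write(repr([list(map(float,s['joints'])),list(map(float,p)),list(map(float,s['tcp_rot']))])+'\n')
print(s['t'],s['joints'].round(3),p.round(4));print(Rm.round(3))
E
python3 log.py
```

```text
1.85 [-5.320e-01 -1.060e-01  1.802e+00  1.000e-03  1.446e+00 -4.680e-01] [ 0.4505 -0.1282  0.2993]
[[ 0.064  0.998 -0.   ]
 [ 0.998 -0.064  0.001]
 [ 0.001 -0.001 -1.   ]]
```

>>> servo_tool(
  increments=[
    {"delta_pos": [0,0,0],"angular": [0,8,0]},
    {"delta_pos": [0,0,0],"angular": [0,16,0]},
    {"delta_pos": [0,0,0],"angular": [0,24,0]},
    {"delta_pos": [0,0,0],"angular": [0,30,0]},
    {"delta_pos": [0,0,0],"angular": [0,30,0]},
  ],
)

```text
t: 2.48
tcp_pos: [0.4489, -0.1323, 0.2985]
tcp_rot: [-2.001, -1.861, -0.535]
wrist_force: [0.1, 0.2, -0.5]
grip_width: 0.0882
```

```bash
python3 log.py
```

```text
2.475 [-0.8    0.054  1.73   0.386  1.715 -0.741] [ 0.4489 -0.1323  0.2985]
[[ 0.063  0.997  0.034]
 [ 0.863 -0.072  0.5  ]
 [ 0.501 -0.002 -0.866]]
```

```bash
cat > kin.py <<'E'
from h import *
from scipy.optimize import least_squares
import ast
Ry=lambda a:R.from_euler('y',a).as_matrix();Rz=lambda a:R.from_euler('z',a).as_matrix()
def fk(q,k):
    a,b,h,L1,e,L2,d,s=k
    M=Rz(q[0]);p=M@[a,b,h];M=M@Ry(q[1]);p=p+M@[0,0,L1];M=M@Ry(q[2]);p=p+M@[e,0,L2]
    M=M@Rz(q[3])@Ry(q[4])@Rz(q[5]);p=p+M@[0,0,d]
    return p,M@Rz(s*np.pi/2)
E
python3 - <<'E'
from kin import *
L=[ast.literal_eval(l) for l in open('log.txt')]
L.append([[-1.49627425,.181467125,1.60785508,7.8e-6,1.35381852,-.206350879],[.15934378,-.55201509,.2489256],[-3.10913502,-.439526637,-1.7e-4]])
for q,p,r in L:
    M=fk(q,[0]*7+[0])[1]; print((M.T@R.from_rotvec(r).as_matrix()).round(3).tolist())
f=lambda k:np.r_[np.concatenate([fk(q,[*k,0])[0]-p for q,p,r in L]),.02*(k-[0,.1,.4,.4,0,.4,.3])]
o=least_squares(f,[0,.1,.4,.4,0,.4,.3]);print(o.x.round(4),o.fun[:9].round(4))
E
```

```text
[[0.0, -1.0, 0.0], [1.0, 0.0, 0.0], [-0.0, 0.0, 1.0]]
[[0.0, -1.0, -0.0], [1.0, -0.0, 0.0], [0.0, -0.0, 1.0]]
[[0.0, -1.0, 0.0], [1.0, 0.0, -0.0], [0.0, 0.0, 1.0]]
[0.0054 0.1177 0.301  0.4298 0.065  0.5056 0.3016] [-0.     -0.0001 -0.0004  0.0004 -0.      0.0002 -0.0002  0.0003  0.0002]
```

```bash
cat >> kin.py <<'E'
KK=[.0054,.1177,.301,.4298,.065,.5056,.3016,1]
lo=np.array([-2.99,-.89,.3,-1.14,0,-3.12]);hi=np.array([2.99,2.07,2.58,4.28,2.63,3.12])
def ik(p,M,q0,k=KK):
    def f(q):
        P,N=fk(q,k);return np.r_[(P-p)*5,R.from_matrix(N.T@M).as_rotvec(),1e-4*(q-q0)]
    o=least_squares(f,np.clip(q0,lo+1e-3,hi-1e-3),bounds=(lo,hi));return o.x,np.linalg.norm(o.fun[:6])
Z=np.array([0,0,1.])
yaw=.189;xv=np.array([np.cos(yaw),np.sin(yaw),0]);yv=np.array([-np.sin(yaw),np.cos(yaw),0])
spot=np.array([.6226,-.089,.006]);ctr=np.array([.4768,-.1341,.023]);ax=np.array([-.0628,-.998,0])
def tool(f,u,al):
    z=np.cos(al)*f+np.sin(al)*u;x=np.sin(al)*f-np.cos(al)*u;return np.c_[x,np.cross(z,x),z]
E
cat > plan.py <<'E'
from kin import *
q0=np.array([-.8,.054,1.73,.386,1.715,-.741])
from scipy.spatial.transform import Slerp
for al in (45,60,75):
  for dy in (0,25,-25):
    A=np.radians(al);g=.0205
    M0=tool(-ax,-Z,A);u=np.cos(np.radians(dy))*xv+np.sin(np.radians(dy))*yv
    M1=tool(-Z,u,A);P0=ctr+g*ax;P1=spot+Z*(.0575+g)
    S=Slerp([0,1],R.from_matrix([M0,M1]))
    W=[(P0+[0,0,.1],M0),(P0,M0)]+[(P0+[0,0,.12*min(1,s*3)]+s*(P1-P0)*[1,1,0]+[0,0,.03*s],S(s).as_matrix()) for s in np.linspace(0,1,11)]+[(P1,M1)]
    q=q0;out=[]
    for p,M in W:
        q,e=ik(p,M,q);out.append((q,e))
    print(al,dy,'err',max(e for _,e in out).round(4),'minj5',min(q[4] for q,_ in out).round(3))
    for i in (1,4,7,10,12,13):print('   ',out[i][0].round(2),out[i][1].round(3))
E
python3 plan.py
```

```text
45 0 err 0.113 minj5 0.493
    [-0.87  0.66  1.7   0.52  1.43 -1.06] 0.0
    [-0.77  0.41  1.76  0.47  1.36 -1.28] 0.0
    [-0.65  0.18  1.86  0.45  1.11 -1.7 ] 0.0
    [-0.58  0.08  2.02  0.64  0.75 -2.38] 0.0
    [-0.58  0.08  2.1   1.04  0.6  -3.12] 0.0
    [-0.53  0.26  2.07  1.04  0.49 -3.12] 0.113
45 25 err 0.2594 minj5 0.839
    [-0.87  0.66  1.7   0.52  1.43 -1.06] 0.0
    [-0.79  0.44  1.74  0.49  1.4  -1.39] 0.0
    [-0.7   0.25  1.81  0.53  1.24 -1.99] 0.0
    [-0.68  0.19  1.91  0.74  1.03 -2.8 ] 0.0
    [-0.61  0.2   1.88  0.76  0.97 -3.12] 0.174
    [-0.57  0.35  1.87  0.74  0.84 -3.12] 0.259
45 -25 err 0.035 minj5 0.082
    [-0.87  0.66  1.7   0.52  1.43 -1.06] 0.0
    [-0.75  0.39  1.77  0.44  1.33 -1.17] 0.0
    [-0.58  0.15  1.88  0.32  1.03 -1.37] 0.0
    [-0.44  0.04  2.04  0.25  0.56 -1.65] 0.0
    [-0.37  0.04  2.14  0.47  0.2  -2.13] 0.0
    [-0.37  0.24  2.14  1.46  0.08 -3.12] 0.035
60 0 err 0.3516 minj5 0.485
    [-0.79  0.52  1.8   0.41  1.22 -0.95] 0.0
    [-0.71  0.26  1.9   0.39  1.11 -1.19] 0.0
    [-0.63  0.03  2.05  0.51  0.81 -1.73] 0.0
    [-0.63  0
[... 978 characters left out ...]
2  2.15  1.24  0.57 -3.12] 0.464
    [-0.54  0.21  2.1   1.21  0.5  -3.12] 0.59
75 25 err 0.6841 minj5 0.716
    [-0.68  0.4   1.89  0.25  1.02 -0.77] 0.0
    [-0.66  0.14  2.03  0.36  0.87 -1.2 ] 0.0
    [-0.73 -0.02  2.21  0.93  0.72 -2.32] 0.0
    [-0.77  0.13  2.13  1.22  0.93 -3.12] 0.218
    [-0.69  0.21  1.93  1.03  1.04 -3.12] 0.578
    [-0.65  0.37  1.89  0.99  0.94 -3.12] 0.684
75 -25 err 0.5347 minj5 0.0
    [-0.68  0.4   1.89  0.25  1.02 -0.77] 0.0
    [-0.56  0.15  2.    0.14  0.85 -0.83] 0.0
    [-0.41 -0.04  2.17 -0.08  0.42 -0.89] 0.0
    [-0.37 -0.01  2.26 -1.14  0.   -0.21] 0.147
    [-0.32  0.01  2.2  -1.14  0.   -0.47] 0.402
    [-0.32  0.2   2.14 -1.14  0.   -0.47] 0.535
```

```bash
sed -i 's/return np.c_\[x,np.cross(z,x),z\]/return np.c_[-x,np.cross(x,z)*1.0,z]/' kin.py; sed -i 's/q0=np.array.*/q0=np.array([-.8,.054,1.73,.386,1.715,2.4])/;s/(45,60,75)/(60,)/;s/(0,25,-25)/(0,12)/' plan.py; sed -i 's/np.cross(x,z)\*1.0/-np.cross(z,x)/' kin.py; sed -i 's/for i in (.*):print/for i in range(14):print/' plan.py; python3 plan.py
```

```text
60 0 err 0.0 minj5 0.566
    [-0.79  0.34  1.79  0.39  1.4   2.27] 0.0
    [-0.79  0.52  1.8   0.41  1.22  2.19] 0.0
    [-0.79  0.52  1.8   0.41  1.22  2.19] 0.0
    [-0.75  0.38  1.85  0.4   1.16  2.08] 0.0
    [-0.71  0.26  1.9   0.39  1.11  1.95] 0.0
    [-0.67  0.14  1.94  0.4   1.05  1.82] 0.0
    [-0.65  0.07  1.99  0.43  0.94  1.64] 0.0
    [-0.63  0.03  2.05  0.51  0.81  1.41] 0.0
    [-0.62  0.01  2.11  0.64  0.69  1.12] 0.0
    [-0.62  0.    2.16  0.86  0.6   0.73] 0.0
    [-0.63  0.02  2.2   1.15  0.57  0.26] 0.0
    [-0.65  0.06  2.22  1.44  0.61 -0.22] 0.0
    [-0.67  0.13  2.23  1.64  0.71 -0.62] 0.0
    [-0.67  0.38  2.21  1.9   0.76 -0.96] 0.0
60 12 err 0.0 minj5 0.758
    [-0.79  0.34  1.79  0.39  1.4   2.27] 0.0
    [-0.79  0.52  1.8   0.41  1.22  2.19] 0.0
    [-0.79  0.52  1.8   0.41  1.22  2.19] 0.0
    [-0.75  0.39  1.85  0.41  1.17  2.04] 0.0
    [-0.72  0.26  1.9   0.42  1.12  1.89] 0.0
    [-0.7   0.15  1.94  0.44  1.07  1.71] 0.0
    [-0.68  0.09  1.99  0.5   0.98  1.49] 0.0
    [-0.68  0.06  2.04  0.6   0.88  1.22] 0.0
    [-0.68  0.04  2.09  0.75  0.8   0.89] 0.0
    [-0.69  0.05  2.13  0.94  0.76  0.51] 0.0
    [-0.71  0.08  2.15  1.15  0.77  0.11] 0.0
    [-0.73  0.13  2.16  1.32  0.83 -0.27] 0.0
    [-0.74  0.2   2.14  1.43  0.92 -0.61] 0.0
    [-0.74  0.43  2.13  1.6   0.91 -0.88] 0.0
```

>>> servo_tool(
  increments=[
    {"delta_pos": [-0.006,0.002,0.003],"angular": [0,0,9]},
    {"delta_pos": [-0.014,0.003,0.01],"angular": [0,0,18]},
    {"delta_pos": [-0.022,0.005,0.017],"angular": [0,0,27]},
    {"delta_pos": [-0.03,0.006,0.024],"angular": [0,0,36]},
    {"delta_pos": [-0.04,0.008,0.032],"angular": [0,0,45]},
    {"delta_pos": [-0.048,0.009,0.04],"angular": [0,0,54]},
    {"delta_pos": [-0.056,0.011,0.048],"angular": [0,0,63]},
    {"delta_pos": [-0.064,0.012,0.056],"angular": [0,0,72]},
    {"delta_pos": [-0.072,0.014,0.064],"angular": [0,0,81]},
    {"delta_pos": [-0.08,0.015,0.072],"angular": [0,0,90]},
    {"delta_pos": [-0.088,0.017,0.08],"angular": [0,0,99]},
    {"delta_pos": [-0.096,0.018,0.088],"angular": [0,0,108]},
    {"delta_pos": [-0.104,0.02,0.096],"angular": [0,0,117]},
    {"delta_pos": [-0.112,0.021,0.104],"angular": [0,0,126]},
    {"delta_pos": [-0.12,0.023,0.112],"angular": [0,0,135]},
    {"delta_pos": [-0.13,0.025,0.118],"angular": [0,0,144]},
    {"delta_pos": [-0.138,0.026,0.124],"angular": [0,0,153]},
    {"delta_pos": [-0.146,0.027,0.13],"angular": [0,0,162]},
    {"delta_pos": [-0.152,0.028,0.135],"angular": [0,0,171]},
    {"delta_pos": [-0.1555,0.0288,0.138],"angular": [0,0,179]},
  ],
)

```text
t: 4.97
tcp_pos: [0.474, -0.1982, 0.1025]
tcp_rot: [-1.868, 1.973, 0.491]
wrist_force: [-0.3, -0.9, -0.7]
grip_width: 0.0882
```

```bash
python3 log.py
python3 - <<'E'
from kin import *
c=cam('wrist');im,d=eyes.grab_frame('wrist');cv2.imwrite('pics/w1.png',im)
p,Rm,_=pose();P0=ctr+.0205*ax;print('to go tool',(Rm.T@(P0-p)).round(4))
print(R.from_matrix(Rm.T@tool(-ax,-Z,np.pi/3)).as_rotvec(degrees=True))
Q=cloud(c,d);m=(d>0)&(Q[...,2]>.015)&(Q[...,2]<.06)&(np.hypot(Q[...,0]-ctr[0],Q[...,1]-ctr[1])<.08)
q=Q[m];t=(q-ctr)@ax;n=np.array([.998,-.0628,0]);w=(q-ctr)@n
print(t.min(),t.max());
for a in np.arange(-.06,.06,.02):
    k=(t>a)&(t<a+.02);print(a.round(3),k.sum(),w[k].min().round(4) if k.any() else 0,w[k].max().round(4) if k.any() else 0,q[k][:,2].max().round(4) if k.any() else 0)
E
```

```text
4.975 [-0.847  0.424  1.716  0.367  1.396  2.211] [ 0.474  -0.1982  0.1025]
[[-0.046 -0.998  0.034]
 [-0.866  0.056  0.496]
 [-0.498 -0.006 -0.867]]
to go tool [0.0015 0.0013 0.0903]
[-0.11496531 -0.14191884  0.19157042]
-0.05817037374099696 0.05875637464951865
-0.06 407 -0.0256 0.0199 0.046
-0.04 500 -0.0259 0.0198 0.0465
-0.02 654 -0.0258 0.0202 0.0468
0.0 810 -0.026 0.0206 0.0466
0.02 1142 -0.0249 0.0205 0.046
0.04 1239 -0.0219 0.0177 0.0434
```

View pics/w1.png

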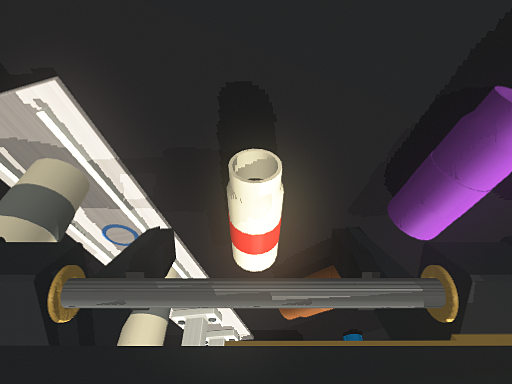

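The wrist view shows the red-banded bottle from (230,150) to (275,268), mouth at (255,165), centred between the fingers. The ring is at (121,235). Descending to grasp.

>>> servo_tool(
  increments=[
    {"delta_pos": [0.0015,0.003,0.02],"angular": [0,0,0]},
    {"delta_pos": [0.0015,0.003,0.045],"angular": [0,0,0]},
    {"delta_pos": [0.0015,0.003,0.07],"angular": [0,0,0]},
    {"delta_pos": [0.0015,0.003,0.085],"angular": [0,0,0]},
    {"delta_pos": [0.0015,0.003,0.09],"angular": [0,0,0]},
    {"delta_pos": [0.0015,0.003,0.09],"angular": [0,0,0]},
  ],
)

```text
t: 5.78
tcp_pos: [0.4743, -0.1545, 0.024]
tcp_rot: [-1.871, 1.966, 0.491]
wrist_force: [-0.5, 0.8, 0.6]
grip_width: 0.0881
```

>>> servo_tool(
  increments=[
    {"delta_pos": [0,0,0]},
    {"delta_pos": [0,0,0]},
    {"delta_pos": [0,0,0]},
    {"delta_pos": [0,0,0]},
    {"delta_pos": [0,0,0]},
    {"delta_pos": [0,0,0]},
  ],
  claw=0,
)

```text
invalid input
```

```bash
python3 log.py
cat > fit.py <<'E'
from kin import *
L=[ast.literal_eval(l) for l in open('log.txt')]
L.append([[-1.49627425,.181467125,1.60785508,7.8e-6,1.35381852,-.206350879],[.15934378,-.55201509,.2489256],[-3.10913502,-.439526637,-1.7e-4]])
f=lambda k:np.r_[np.concatenate([fk(q,[*k,1])[0]-p for q,p,r in L]),.002*(k-[0,.1,.3,.43,.06,.5,.3])]
o=least_squares(f,KK[:7]);print(o.x.round(4),abs(o.fun[:-7]).max().round(4))
E
python3 fit.py
```

```text
5.775 [-0.794  0.522  1.785  0.408  1.228  2.181] [ 0.4743 -0.1545  0.024 ]
[[-0.041 -0.999  0.034]
 [-0.865  0.052  0.498]
 [-0.499 -0.009 -0.866]]
[0.     0.1178 0.3134 0.4382 0.0855 0.5145 0.3005] 0.0
```

>>> servo_tool(
  increments=[
    {"delta_pos": [0,0,0],"angular": [0,0,0]},
    {"delta_pos": [0,0,0],"angular": [0,0,0]},
    {"delta_pos": [0,0,0],"angular": [0,0,0]},
    {"delta_pos": [0,0,0],"angular": [0,0,0]},
    {"delta_pos": [0,0,0],"angular": [0,0,0]},
    {"delta_pos": [0,0,0],"angular": [0,0,0]},
  ],
  claw=0,
)

```text
t: 6.52
tcp_pos: [0.4741, -0.1543, 0.0238]
tcp_rot: [-1.87, 1.967, 0.491]
wrist_force: [0.2, -0.8, 0.3]
grip_width: 0.045
```

```bash
sed -i 's/^KK=.*/KK=[0,.1178,.3134,.4382,.0855,.5145,.3005,1]/' kin.py
cat > plan2.py <<'E'
from kin import *
from scipy.spatial.transform import Slerp
p,Rm,s=pose();print('width',s['grip_width'],p.round(4))
# bottle held: axis in tool coords (assumed lying level)
M1=tool(-Z,xv,np.pi/3);g=(p-ctr)@ax;print('g',g)
P1=spot+Z*(.0575+g)
A=p+[0,0,.14];B=np.array([.56,-.12,.21]);C=P1+[0,0,.085]
S=Slerp([0,1],R.from_matrix([Rm,M1]))
W=[(p+[0,0,.14*t],Rm) for t in np.linspace(0,1,5)]+[(A+(C-A)*t,S(t).as_matrix()) for t in np.linspace(0,1,14)[1:]]+[(C+(P1+[0,0,.001]-C)*t,M1) for t in np.linspace(0,1,6)[1:]]
q=s['joints'];
for w in W:
    q1,e=ik(w[0],w[1],q)
    print((Rm.T@(w[0]-p)).round(3).tolist(),R.from_matrix(Rm.T@w[1]).as_rotvec(degrees=True).round(1).tolist(),q1.round(2),e.round(3),(abs(q1-q).max()/.125).round(2));q=q1
E
python3 plan2.py
```

```text
width 0.04503646529155478 [ 0.4741 -0.1543  0.0238]
g 0.020332988982903918
[0.0, 0.0, 0.0] [0.0, 0.0, 0.0] [-0.79  0.52  1.79  0.41  1.23  2.18] 0.0 0.0
[-0.017, -0.0, -0.03] [0.0, 0.0, 0.0] [-0.79  0.46  1.79  0.4   1.29  2.21] 0.0 0.53
[-0.035, -0.001, -0.061] [0.0, 0.0, 0.0] [-0.79  0.39  1.78  0.39  1.35  2.23] 0.0 0.5
[-0.052, -0.001, -0.091] [0.0, 0.0, 0.0] [-0.79  0.34  1.77  0.39  1.41  2.26] 0.0 0.5
[-0.07, -0.001, -0.121] [0.0, 0.0, 0.0] [-0.79  0.28  1.76  0.39  1.47  2.29] 0.0 0.51
[-0.075, -0.012, -0.119] [2.2, 4.7, -8.3] [-0.76  0.24  1.79  0.38  1.38  2.18] 0.0 0.86
[-0.08, -0.024, -0.116] [4.4, 9.5, -16.7] [-0.73  0.19  1.83  0.37  1.29  2.07] 0.0 0.9
[-0.085, -0.035, -0.114] [6.6, 14.2, -25.0] [-0.7   0.15  1.87  0.38  1.19  1.95] 0.0 0.95
[-0.09, -0.046, -0.111] [8.8, 19.0, -33.4] [-0.67  0.11  1.91  0.39  1.09  1.82] 0.0 1.03
[-0.095, -0.057, -0.108] [11.0, 23.7, -41.7] [-0.65  0.07  1.96  0.42  0.98  1.67] 0.0 1.15
[-0.1, -0.068, -0.106] [13.2, 28.5, -50.0] [-0.64  0.04  2.01  0.47  0.88  1.51] 0.0 1.33
[-0.105, -0.079, -0.103] [15.4, 33.2, -58.4] [-0.62  0.02  2.
[... 343 characters left out ...]
91.7] [-0.63  0.06  2.19  1.29  0.58  0.04] 0.0 3.04
[-0.13, -0.135, -0.091] [26.5, 57.0, -100.1] [-0.65  0.11  2.2   1.5   0.63 -0.32] 0.0 2.87
[-0.135, -0.146, -0.088] [28.7, 61.7, -108.4] [-0.66  0.17  2.19  1.65  0.71 -0.63] 0.0 2.45
[-0.127, -0.146, -0.073] [28.7, 61.7, -108.4] [-0.66  0.21  2.19  1.7   0.72 -0.7 ] 0.0 0.54
[-0.118, -0.146, -0.059] [28.7, 61.7, -108.4] [-0.66  0.26  2.19  1.75  0.73 -0.76] 0.0 0.53
[-0.11, -0.146, -0.044] [28.7, 61.7, -108.4] [-0.66  0.31  2.19  1.8   0.73 -0.83] 0.0 0.51
[-0.102, -0.146, -0.03] [28.7, 61.7, -108.4] [-0.66  0.36  2.18  1.85  0.75 -0.89] 0.0 0.49
[-0.093, -0.145, -0.015] [28.7, 61.7, -108.4] [-0.66  0.4   2.18  1.89  0.76 -0.95] 0.0 0.47
```

>>> servo_tool(
  increments=[
    {"delta_pos": [-0.02,0,-0.035],"angular": [0,0,0]},
    {"delta_pos": [-0.04,0,-0.07],"angular": [0,0,0]},
    {"delta_pos": [-0.06,-0.001,-0.105],"angular": [0,0,0]},
    {"delta_pos": [-0.08,-0.001,-0.139],"angular": [0,0,0]},
    {"delta_pos": [-0.085,-0.013,-0.137],"angular": [2.3,4.9,-8.7]},
    {"delta_pos": [-0.091,-0.024,-0.134],"angular": [4.6,9.9,-17.3]},
    {"delta_pos": [-0.096,-0.036,-0.132],"angular": [6.9,14.8,-26]},
    {"delta_pos": [-0.101,-0.047,-0.129],"angular": [9.2,19.7,-34.7]},
    {"delta_pos": [-0.107,-0.059,-0.127],"angular": [11.5,24.7,-43.4]},
    {"delta_pos": [-0.1135,-0.0735,-0.124],"angular": [14.4,30.9,-54.2]},
    {"delta_pos": [-0.117,-0.081,-0.1225],"angular": [15.8,33.9,-59.6]},
    {"delta_pos": [-0.12,-0.088,-0.121],"angular": [17.2,37,-65]},
    {"delta_pos": [-0.1235,-0.095,-0.1195],"angular": [18.7,40.1,-70.5]},
    {"delta_pos": [-0.127,-0.1025,-0.118],"angular": [20.1,43.2,-75.9]},
    {"delta_pos": [-0.13,-0.11,-0.1165],"angular": [21.5,46.3,-81.3]},
    {"delta_pos": [-0.1335,-0.117,-0.115],"angular": [23,49.4,-86.7]},
    {"delta_pos": [-0.137,-0.124,-0.1135],"angular": [24.4,52.4,-92.1]},
    {"delta_pos": [-0.1405,-0.1315,-0.112],"angular": [25.8,55.5,-97.6]},
    {"delta_pos": [-0.1435,-0.139,-0.1105],"angular": [27.3,58.6,-103]},
    {"delta_pos": [-0.147,-0.146,-0.109],"angular": [28.7,61.7,-108.4]},
  ],
)

```text
t: 9.02
tcp_pos: [0.6221, -0.0888, 0.1926]
tcp_rot: [-2.629, -0.254, -1.521]
wrist_force: [0.4, 0.4, -1.3]
grip_width: 0.0454
```

>>> servo_tool(
  increments=[
    {"delta_pos": [0,0,0],"angular": [0,0,0]},
    {"delta_pos": [0,0,0],"angular": [0,0,0]},
  ],
)

```text
t: 9.28
tcp_pos: [0.622, -0.0892, 0.1927]
tcp_rot: [-2.63, -0.246, -1.516]
wrist_force: [-0.3, -0.4, -2.0]
grip_width: 0.0452
```

```bash
python3 log.py
cat > chk.py <<'E'
from kin import *
import sys
tag=sys.argv[1];p,Rm,s=pose();M1=tool(-Z,xv,np.pi/3)
print('rot left (tool deg)',R.from_matrix(Rm.T@M1).as_rotvec(degrees=True).round(2),'tcp rel spot',(p-spot).round(4),'w',s['grip_width'])
ims=[]
for n in['top','side']:
    c=cam(n);im,d=eyes.grab_frame(n);Q=cloud(c,d)
    b=im.astype(int);k=(d>0)&(np.hypot(Q[...,0]-spot[0],Q[...,1]-spot[1])<.045)&(Q[...,2]>.0)&(Q[...,2]<.25)
    r=k&(b[...,2]>120)&(b[...,1]<90)&(b[...,0]<90)
    cr=k&(b[...,2]>170)&(b[...,1]>160)&(b[...,0]>140)&(Q[...,2]>.02)
    print(n,'red',r.sum(),Q[r].mean(0).round(4) if r.any() else '', 'cream zmax',np.percentile(Q[cr][:,2],98).round(4) if cr.any() else '')
    np.savez(f'{n}_{tag}.npz',im=im,d=d,K=c[0],D=c[1],T=c[2])
    u,v=proj(c,[spot+Z*.1])[0].round().astype(int);u=np.clip(u,64,447);v=np.clip(v,64,319)
    ims.append(cv2.resize(im[v-64:v+64,u-64:u+64],(400,400),interpolation=cv2.INTER_CUBIC))
cv2.imwrite(f'pics/{tag}.png',np.hstack(ims))
E
python3 chk.py c1
```

```text
9.275 [-0.666  0.106  2.192  1.576  0.712 -0.527] [ 0.622  -0.0892  0.1927]
[[ 0.493  0.187  0.85 ]
 [ 0.092 -0.982  0.163]
 [ 0.865 -0.002 -0.501]]
rot left (tool deg) [-0.02  0.07 -0.14] tcp rel spot [-0.0006 -0.0002  0.1867] w 0.045172786450795706
top red 12 [ 0.6007 -0.0845  0.1708] cream zmax 0.232
side red 93 [ 0.6173 -0.0689  0.1608] cream zmax 0.231
```

View pics/c1.png

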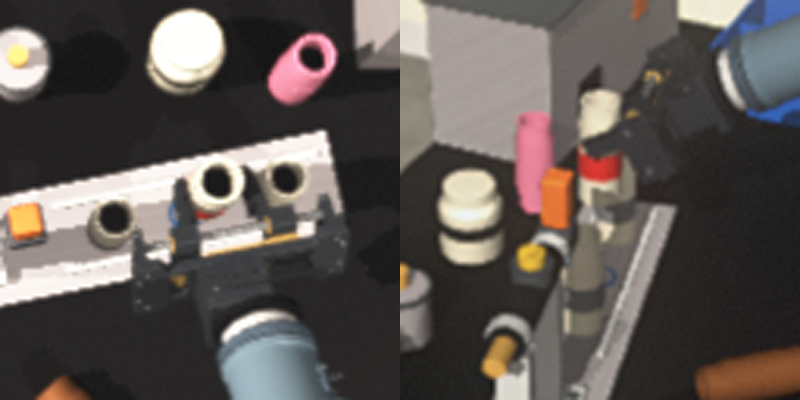

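The top crop shows the held bottle upright, mouth at (216,183) of the 400-px crop, fingers clear of both neighbours. The side crop shows it standing in the gripper. I'll measure its axis before lowering.

```bash
cat > ax.py <<'E'
from kin import *
import sys
tag=sys.argv[1];z0=float(sys.argv[2]) # z0 expected foot height
for n in['top','side']:
    f=np.load(f'{n}_{tag}.npz');c=(f['K'],f['D'],f['T']);Q=cloud(c,f['d']);b=f['im'].astype(int)
    k=(np.hypot(Q[...,0]-spot[0],Q[...,1]-spot[1])<.04)&(Q[...,2]>z0+.06)&(Q[...,2]<z0+.13)&(b.min(-1)>120)
    q=Q[k];print(n,len(q))
    lo_=np.array([.020]);
    # fit cylinder axis (point at z0+.1, tilt) to neck/body surface points below rim
    h=q[:,2]-z0;m=(h<.112);rad=np.where(h<.093,.023,.020)
    def g(v):return (np.hypot(q[:,0]-v[0]-v[2]*(h-.0575),q[:,1]-v[1]-v[3]*(h-.0575))-rad)[m]
    o=least_squares(g,[spot[0],spot[1],0,0],loss='soft_l1',f_scale=.002);print(' mid-spot',(o.x[:2]-spot[:2]).round(4),'tilt',o.x[2:].round(3),'rms',np.sqrt((g(o.x)**2).mean()).round(4))
    t=q[h>.11];print(' top z',np.percentile(q[:,2],99).round(4),'rim bbox centre-spot',((t.min(0)+t.max(0))/2-spot)[:2].round(4),np.ptp(t,axis=0).round(3))
E
python3 ax.py c1 .116
```

```text
top 171
 mid-spot [0.0027 0.0007] tilt [-0.051 -0.015] rms 0.005
 top z 0.2334 rim bbox centre-spot [ 0.0016 -0.0011] [0.039 0.039 0.008]
side 151
 mid-spot [-0.0003 -0.0003] tilt [0.025 0.061] rms 0.0026
 top z 0.2315 rim bbox centre-spot [-0.0004  0.0031] [0.038 0.045 0.006]
```

>>> servo_tool(
  increments=[
    {"delta_pos": [-0.017,0,0.01],"angular": [0,0,0]},
    {"delta_pos": [-0.037,0,0.0215],"angular": [0,0,0]},
    {"delta_pos": [-0.056,0,0.0325],"angular": [0,0,0]},
    {"delta_pos": [-0.074,0,0.043],"angular": [0,0,0]},
    {"delta_pos": [-0.085,0,0.049],"angular": [0,0,0]},
    {"delta_pos": [-0.091,0,0.0525],"angular": [0,0,0]},
    {"delta_pos": [-0.0935,0,0.054],"angular": [0,0,0]},
    {"delta_pos": [-0.0935,0,0.054],"angular": [0,0,0]},
  ],
)

```text
t: 10.38
tcp_pos: [0.6225, -0.0892, 0.0853]
tcp_rot: [-2.629, -0.249, -1.519]
wrist_force: [-0.1, 0.2, -1.3]
grip_width: 0.0451
```

```bash
python3 chk.py c2; python3 ax.py c2 .006; python3 -c "
from h import *
print(pose()[2]['wrist_force'])"
```

```text
rot left (tool deg) [-0.03 -0.03 -0.02] tcp rel spot [-0.0001 -0.0002  0.0793] w 0.045149922615695316
top red 4 [ 0.6018 -0.0847  0.0693] cream zmax 0.1403
side red 0  cream zmax 0.1235
top 108
 mid-spot [-0.0036  0.0098] tilt [ 0.071 -0.209] rms 0.0044
 top z 0.1256 rim bbox centre-spot [ 0.0013 -0.0004] [0.039 0.039 0.011]
side 98
 mid-spot [ 0.0066 -0.0025] tilt [-0.18   0.132] rms 0.0022
 top z 0.1242 rim bbox centre-spot [0.0011 0.0016] [0.038 0.042 0.008]
[-0.28889841 -0.04122771 -1.18204856]
```

View pics/c2.png

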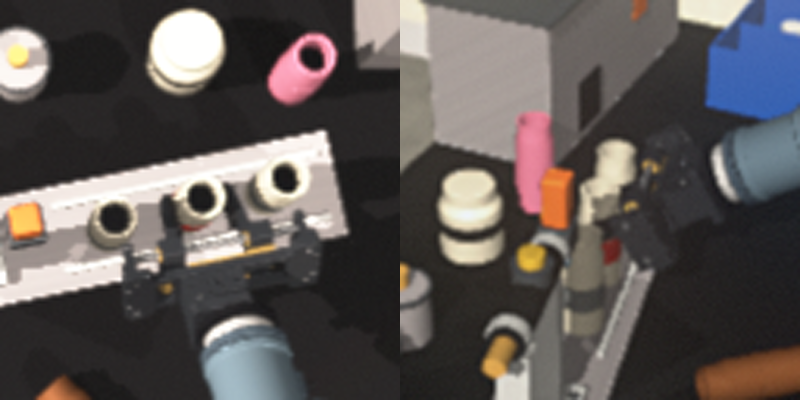

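The bottle stands between its neighbours at about (200,200) in the top crop, rim within about 1.5 mm of the ring's centre and foot about 1.5 mm above the plate. I'll lower it the last bit and let go.

>>> servo_tool(
  increments=[
    {"delta_pos": [-0.0005,0,0.0003],"angular": [0,0,0]},
    {"delta_pos": [-0.001,0,0.0006],"angular": [0,0,0]},
    {"delta_pos": [-0.0014,0,0.0008],"angular": [0,0,0]},
    {"delta_pos": [-0.0014,0,0.0008],"angular": [0,0,0]},
  ],
)

```text
t: 10.98
tcp_pos: [0.6226, -0.0891, 0.084]
tcp_rot: [-2.628, -0.25, -1.52]
wrist_force: [-1.2, 1.2, 4.0]
grip_width: 0.0453
```

Contact (about +5 N upward). Opening partly.

>>> servo_tool(
  increments=[
    {"delta_pos": [0,0,0],"angular": [0,0,0]},
    {"delta_pos": [0,0,0],"angular": [0,0,0]},
    {"delta_pos": [0,0,0],"angular": [0,0,0]},
    {"delta_pos": [0,0,0],"angular": [0,0,0]},
  ],
  claw=68,
)

```text
t: 11.48
tcp_pos: [0.6222, -0.0891, 0.0832]
tcp_rot: [-2.629, -0.249, -1.518]
wrist_force: [-0.3, -0.4, 0.3]
grip_width: 0.06
```

>>> servo_tool(
  increments=[
    {"delta_pos": [0,0,-0.01],"angular": [0,0,0]},
    {"delta_pos": [0,0,-0.03],"angular": [0,0,0]},
    {"delta_pos": [0,0,-0.055],"angular": [0,0,0]},
    {"delta_pos": [0,0,-0.08],"angular": [0,0,0]},
    {"delta_pos": [0,0,-0.1],"angular": [0,0,0]},
    {"delta_pos": [0,0,-0.1],"angular": [0,0,0]},
  ],
)

```text
t: 12.22
tcp_pos: [0.5366, -0.1061, 0.134]
tcp_rot: [-2.631, -0.248, -1.52]
wrist_force: [0.1, -0.6, 0.0]
grip_width: 0.0598
```

```bash
python3 log.py;python3 chk.py c3; python3 ax.py c3 .006; python3 fit.py
```

```text
12.225 [-0.879  0.135  2.366  1.62   0.863 -0.811] [ 0.5366 -0.1061  0.134 ]
[[ 0.49   0.186  0.851]
 [ 0.094 -0.982  0.161]
 [ 0.866  0.001 -0.499]]
rot left (tool deg) [ 0.09 -0.05 -0.01] tcp rel spot [-0.086  -0.0171  0.128 ] w 0.059775948766050885
top red 7 [ 0.6072 -0.0776  0.0505] cream zmax 0.1248
side red 0  cream zmax 0.1217
top 103
 mid-spot [-0.0034  0.0135] tilt [ 0.077 -0.293] rms 0.003
 top z 0.1248 rim bbox centre-spot [ 0.0013 -0.0006] [0.039 0.039 0.008]
side 90
 mid-spot [-0.0003  0.0006] tilt [-0.03   0.062] rms 0.0023
 top z 0.1221 rim bbox centre-spot [0.001  0.0029] [0.038 0.038 0.007]
[0.     0.1178 0.3134 0.4382 0.0855 0.5145 0.3005] 0.0
```

View pics/c3.png

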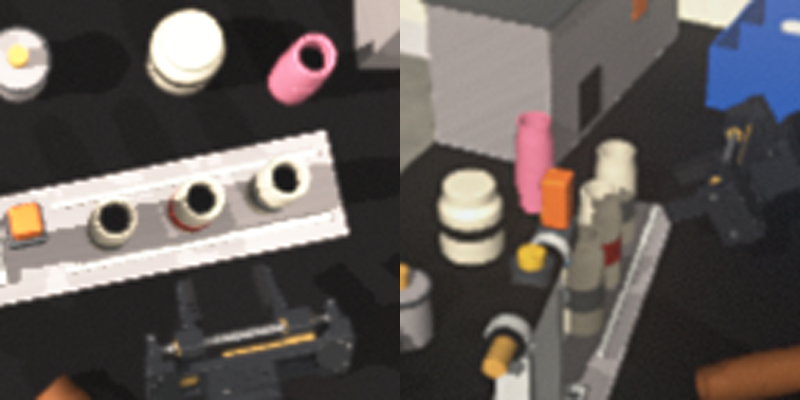

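The sample stands alone on the ring (200,205 in the top crop), about 1–2 mm off centre by the rim, and the neighbours look untouched. Next, the button.

```bash
cat > plan3.py <<'E'
from kin import *
from scipy.spatial.transform import Slerp
p,Rm,s=pose();M1=np.c_[yv,xv,-Z];print(np.linalg.det(M1))
B=np.array([.5742,.162,.27]);U=np.array([.50,-.02,.34])
S=Slerp([0,1],R.from_matrix([Rm,M1]));print(R.from_matrix(Rm.T@M1).as_rotvec(degrees=True).round(2),'U',(Rm.T@(U-p)).round(3),'p',p)
q=s['joints']
for t in np.linspace(0,1,17)[1:]:
    w=(p+(U-p)*t,S(t).as_matrix());q1,e=ik(*w,q);print(q1.round(2),e.round(3),(abs(q1-q).max()/.125).round(2));q=q1
print('U->B in M1',(M1.T@(B-U)).round(4))
for t in np.linspace(0,1,6)[1:]:
    q1,e=ik(U+(B-U)*t,M1,q);print(q1.round(2),e.round(3),(abs(q1-q).max()/.125).round(2));q=q1
E
python3 plan3.py
```

```text
1.0
[ 46.77 -46.74 -80.94] U [ 0.169 -0.091 -0.121] p [ 0.53735815 -0.10584403  0.13352964]
[-0.87  0.07  2.34  1.45  0.86 -0.72] 0.0 1.34
[-0.86  0.02  2.31  1.3   0.88 -0.63] 0.0 1.25
[-0.84 -0.03  2.27  1.15  0.9  -0.56] 0.0 1.15
[-0.81 -0.06  2.23  1.02  0.94 -0.5 ] 0.0 1.04
[-0.78 -0.09  2.19  0.91  0.98 -0.45] 0.0 0.95
[-0.75 -0.1   2.14  0.8   1.02 -0.42] 0.0 0.86
[-0.71 -0.12  2.09  0.7   1.07 -0.39] 0.0 0.79
[-0.67 -0.12  2.05  0.61  1.12 -0.37] 0.0 0.74
[-0.62 -0.12  2.    0.52  1.17 -0.36] 0.0 0.69
[-0.58 -0.12  1.95  0.44  1.22 -0.36] 0.0 0.66
[-0.53 -0.11  1.9   0.36  1.27 -0.37] 0.0 0.63
[-0.48 -0.11  1.85  0.28  1.32 -0.37] 0.0 0.6
[-0.43 -0.09  1.8   0.21  1.37 -0.39] 0.0 0.59
[-0.38 -0.08  1.76  0.14  1.42 -0.41] 0.0 0.57
[-0.33 -0.07  1.71  0.07  1.47 -0.44] 0.0 0.56
[-0.28 -0.05  1.67  0.    1.52 -0.47] 0.0 0.55
U->B in M1 [0.1648 0.1071 0.07  ]
[-0.2  -0.01  1.66  0.    1.49 -0.39] 0.0 0.63
[-0.12  0.04  1.64  0.    1.47 -0.31] 0.0 0.6
[-0.05  0.09  1.61  0.    1.44 -0.24] 0.0 0.57
[ 0.01  0.15  1.57  0.    1.42 -0.18] 0.0 0.53
[ 0.08  0.21  1.53  0.    1.4  -0.11] 0.0 0.5
```

>>> servo_tool(
  increments=[
    {"delta_pos": [0.014,-0.008,-0.01],"angular": [3.9,-3.9,-6.75]},
    {"delta_pos": [0.028,-0.015,-0.02],"angular": [7.8,-7.8,-13.5]},
    {"delta_pos": [0.042,-0.023,-0.03],"angular": [11.7,-11.7,-20.25]},
    {"delta_pos": [0.056,-0.03,-0.04],"angular": [15.6,-15.6,-27]},
    {"delta_pos": [0.07,-0.038,-0.05],"angular": [19.5,-19.5,-33.75]},
    {"delta_pos": [0.085,-0.046,-0.06],"angular": [23.4,-23.4,-40.5]},
    {"delta_pos": [0.099,-0.053,-0.071],"angular": [27.3,-27.3,-47.2]},
    {"delta_pos": [0.113,-0.061,-0.081],"angular": [31.2,-31.2,-54]},
    {"delta_pos": [0.127,-0.068,-0.091],"angular": [35.1,-35.1,-60.7]},
    {"delta_pos": [0.141,-0.076,-0.101],"angular": [39,-39,-67.5]},
    {"delta_pos": [0.155,-0.083,-0.111],"angular": [42.9,-42.9,-74.2]},
    {"delta_pos": [0.169,-0.091,-0.121],"angular": [46.8,-46.7,-80.9]},
    {"delta_pos": [0.169,-0.091,-0.121],"angular": [46.8,-46.7,-80.9]},
  ],
  claw=0,
)

```text
t: 13.95
tcp_pos: [0.5015, -0.018, 0.3407]
tcp_rot: [-1.996, -2.425, -0.004]
wrist_force: [-0.3, -0.3, 0.1]
grip_width: 0.0004
```

>>> servo_tool(
  increments=[
    {"delta_pos": [0.025,0.016,0.0],"angular": [0,0,0]},
    {"delta_pos": [0.055,0.036,0.0],"angular": [0,0,0]},
    {"delta_pos": [0.085,0.055,0.01],"angular": [0,0,0]},
    {"delta_pos": [0.115,0.075,0.02],"angular": [0,0,0]},
    {"delta_pos": [0.14,0.091,0.035],"angular": [0,0,0]},
    {"delta_pos": [0.158,0.102,0.05],"angular": [0,0,0]},
    {"delta_pos": [0.165,0.107,0.06],"angular": [0,0,0]},
    {"delta_pos": [0.165,0.107,0.06],"angular": [0,0,0]},
  ],
)

```text
t: 14.95
tcp_pos: [0.5736, 0.1621, 0.2789]
tcp_rot: [-1.999, -2.419, 0.001]
wrist_force: [-0.4, -0.7, -0.6]
grip_width: 0.0005
```

```bash
cat > w.py <<'E'
from kin import *
import sys
tag=sys.argv[1]
p,Rm,s=pose();c=cam('wrist');im,d=eyes.grab_frame('wrist');Q=cloud(c,d);b=im.astype(int)
M1=np.c_[yv,xv,-Z]
print(s['t'],p.round(4),'w',s['grip_width'].__round__(4),'rot',R.from_matrix(Rm.T@M1).as_rotvec(degrees=True).round(2),s['wrist_force'].round(1))
B,G,Rr=b[...,0],b[...,1],b[...,2]
for n,k in dict(yellow=(Rr>150)&(G>120)&(B<90)&(Q[...,2]>.2),orange=(Rr>130)&(G>30)&(G<115)&(B<70)&(Q[...,2]>.19)).items():
    k&=(d>0)
    if k.sum()>20:
        q=Q[k];h=np.percentile(q[:,2],95);t=q[abs(q[:,2]-h)<.004];o=(np.percentile(t,2,axis=0)+np.percentile(t,98,axis=0))/2
        print(n,k.sum(),'top z',h.round(4),'centre',o.round(4),'ptp',np.ptp(t@np.c_[xv,yv],axis=0).round(3),'tool xy to it',(Rm.T@(o-p)).round(4))
cv2.imwrite(f'pics/{tag}.png',im)
E
python3 w.py w2
```

```text
14.95 [0.5736 0.1621 0.2789] w 0.0005 rot [-0.17 -0.13  0.02] [-0.4 -0.7 -0.6]
yellow 1628 top z 0.3554 centre [0.5594 0.1805 0.3549] ptp [0.081 0.011] tool xy to it [ 0.0209 -0.0106 -0.0759]
orange 513 top z 0.3503 centre [0.5682 0.1845 0.3503] ptp [0.015 0.021] tool xy to it [ 0.0232 -0.0012 -0.0713]
```

View pics/w2.png

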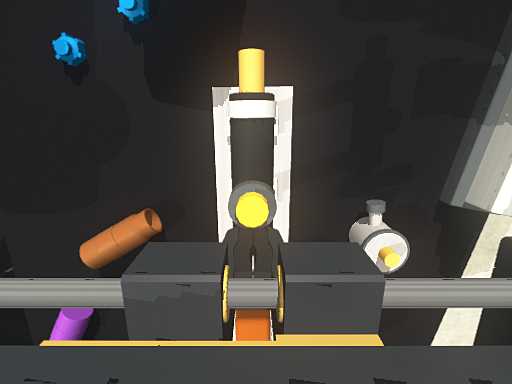

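The wrist view shows the button centred at (252,209), aligned with the closed fingers at column ~252.

Run:
```python
from kin import *
p,Rm,s=pose();c=cam('wrist');im,d=eyes.grab_frame('wrist')
for z in(.215,.218):
    P=world(c,[(252,209)],z=z)[0];print(P.round(4),(Rm.T@(P-p)).round(4))
print(cloud(c,d)[203:216,246:259].reshape(-1,3).mean(0))
```

```text
[0.571  0.1639 0.215 ] [ 0.0026 -0.0024  0.065 ]
[0.5708 0.1649 0.218 ] [ 0.0036 -0.0024  0.062 ]
[0.57076601 0.16511849 0.21867507]
```

>>> servo_tool(
  increments=[
    {"delta_pos": [0.002,-0.0015,0.02],"angular": [0,0,0]},
    {"delta_pos": [0.002,-0.0015,0.04],"angular": [0,0,0]},
    {"delta_pos": [0.002,-0.0015,0.048],"angular": [0,0,0]},
    {"delta_pos": [0.002,-0.0015,0.052],"angular": [0,0,0]},
    {"delta_pos": [0.002,-0.0015,0.055],"angular": [0,0,0]},
    {"delta_pos": [0.002,-0.0015,0.057],"angular": [0,0,0]},
    {"delta_pos": [0.002,-0.0015,0.057],"angular": [0,0,0]},
  ],
)

```text
t: 15.92
tcp_pos: [0.5726, 0.1638, 0.224]
tcp_rot: [-2.001, -2.421, -0.002]
wrist_force: [-0.2, -2.3, 2.8]
grip_width: 0.0005
```

>>> servo_tool(
  increments=[
    {"delta_pos": [0,0,0.001],"angular": [0,0,0]},
    {"delta_pos": [0,0,0.002],"angular": [0,0,0]},
    {"delta_pos": [0,0,0.003],"angular": [0,0,0]},
    {"delta_pos": [0,0,0.003],"angular": [0,0,0]},
  ],
)

```text
t: 16.42
tcp_pos: [0.5727, 0.164, 0.2214]
tcp_rot: [-2.001, -2.421, -0.002]
wrist_force: [-1.1, -3.0, 7.8]
grip_width: 0.0005
```

>>> servo_tool(
  increments=[
    {"delta_pos": [0,0,0.001],"angular": [0,0,0]},
    {"delta_pos": [0,0,0.002],"angular": [0,0,0]},
    {"delta_pos": [0,0,0.002],"angular": [0,0,0]},
  ],
)

```text
t: 16.8
tcp_pos: [0.5727, 0.164, 0.2212]
tcp_rot: [2.001, 2.422, 0.003]
wrist_force: [-5.5, -4.1, 17.2]
grip_width: 0.0005
```

The button has bottomed: z stuck at 0.2212, force 17 N. Now up and over the grip, opening the gripper.

>>> servo_tool(
  increments=[
    {"delta_pos": [0,0,-0.02],"angular": [0,0,0]},
    {"delta_pos": [0,0,-0.05],"angular": [0,0,0]},
    {"delta_pos": [-0.01,0,-0.075],"angular": [0,0,0]},
    {"delta_pos": [-0.03,0,-0.08],"angular": [0,0,0]},
    {"delta_pos": [-0.055,0,-0.08],"angular": [0,0,0]},
    {"delta_pos": [-0.075,0.001,-0.08],"angular": [0,0,0]},
    {"delta_pos": [-0.088,0.001,-0.08],"angular": [0,0,0]},
    {"delta_pos": [-0.088,0.001,-0.08],"angular": [0,0,0]},
  ],
  claw=80,
)

```text
t: 17.8
tcp_pos: [0.5898, 0.0768, 0.2976]
tcp_rot: [-2.002, -2.418, -0.001]
wrist_force: [-0.3, -0.2, -0.9]
grip_width: 0.0706
```

```bash
python3 w.py w3
```

```text
17.8 [0.5898 0.0768 0.2976] w 0.0706 rot [-0.08 -0.13 -0.06] [-0.3 -0.2 -0.9]
yellow 3739 top z 0.3772 centre [0.6151 0.1002 0.3759] ptp [0.08  0.003] tool xy to it [ 0.0184  0.0291 -0.0782]
orange 165 top z 0.372 centre [0.5842 0.0999 0.3708] ptp [0.086 0.016] tool xy to it [ 0.0239 -0.0013 -0.0731]
```

View pics/w3.png

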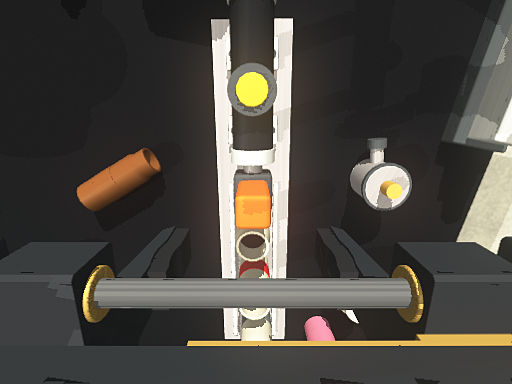

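The wrist view shows the grip at (234–271, 178–227) between the open fingers and the button at (252,90). I'll measure the grip's top by depth.

Run:
```python
from kin import *
p,Rm,s=pose();c=cam('wrist');im,d=eyes.grab_frame('wrist');Q=cloud(c,d)
k=np.zeros(d.shape,bool);k[170:235,228:278]=1
q=Q[k&(d>0)];t=q[(q[:,2]>.238)&(q[:,2]<.26)]
l=(t-p)@Rm;print(len(t),'z',np.median(t[:,2]),'tool min/max',l.min(0).round(4),l.max(0).round(4))
b=Q[84:96,246:258].reshape(-1,3);print('button',b.mean(0).round(4))
```

```text
1240 z 0.24413438185007402 tool min/max [-0.0097 -0.0152  0.0516] [0.0159 0.0107 0.0598]
button [0.5703 0.1635 0.211 ]
```

>>> servo_tool(
  increments=[
    {"delta_pos": [0.003,-0.0015,0.025],"angular": [0,0,0]},
    {"delta_pos": [0.003,-0.0015,0.05],"angular": [0,0,0]},
    {"delta_pos": [0.003,-0.0015,0.07],"angular": [0,0,0]},
    {"delta_pos": [0.003,-0.0015,0.08],"angular": [0,0,0]},
    {"delta_pos": [0.003,-0.0015,0.08],"angular": [0,0,0]},
  ],
)

```text
t: 18.52
tcp_pos: [0.5874, 0.081, 0.2179]
tcp_rot: [-1.999, -2.42, -0.0]
wrist_force: [-0.2, 0.1, 0.7]
grip_width: 0.0702
```

>>> servo_tool(
  increments=[
    {"delta_pos": [0,0,0],"angular": [0,0,0]},
    {"delta_pos": [0,0,0],"angular": [0,0,0]},
    {"delta_pos": [0,0,0],"angular": [0,0,0]},
    {"delta_pos": [0,0,0],"angular": [0,0,0]},
    {"delta_pos": [0,0,0],"angular": [0,0,0]},
    {"delta_pos": [0,0,0],"angular": [0,0,0]},
  ],
  claw=0,
)

```text
t: 19.27
tcp_pos: [0.5889, 0.0807, 0.2185]
tcp_rot: [2.001, 2.422, 0.005]
wrist_force: [5.9, 2.0, -2.1]
grip_width: 0.0254
```

```bash
python3 log.py; python3 -c "
from kin import *
p,Rm,s=pose()
print(Rm.T@yv,s['wrist_force'])
print('pull 170 end',p-.17*yv)
q=s['joints']
for t in (.04,.085,.13,.17): q,e=ik(p-t*yv,Rm,q);print(q.round(2),e)"
```

```text
19.275 [-0.065  0.25   1.589  0.002  1.3   -0.255] [0.5889 0.0807 0.2185]
[[-0.189  0.982  0.002]
 [ 0.982  0.189  0.002]
 [ 0.002  0.003 -1.   ]]
[9.99998377e-01 6.65564247e-04 1.67400924e-03] [ 5.92413311  1.9886736  -2.11386975]
pull 170 end [ 0.62081216 -0.08630664  0.21851912]
[-0.13  0.26  1.58  0.    1.3  -0.32] 7.623654862193156e-09
[-0.2   0.27  1.56  0.    1.31 -0.39] 1.2611773658136783e-09
[-0.27  0.29  1.53  0.    1.31 -0.46] 1.2298302952254775e-09
[-0.33  0.32  1.5   0.    1.32 -0.52] 1.0857195581422755e-09
```

Grip held (25.4 mm). Pulling along the station's −y, relaxing the 1.5 mm sideways offset.

>>> servo_tool(
  increments=[
    {"delta_pos": [-0.006,0.001,0],"angular": [0,0,0]},
    {"delta_pos": [-0.014,0.0015,0],"angular": [0,0,0]},
    {"delta_pos": [-0.022,0.0015,0],"angular": [0,0,0]},
    {"delta_pos": [-0.03,0.0015,0],"angular": [0,0,0]},
    {"delta_pos": [-0.038,0.0015,0],"angular": [0,0,0]},
    {"delta_pos": [-0.046,0.0015,0],"angular": [0,0,0]},
    {"delta_pos": [-0.054,0.0015,0],"angular": [0,0,0]},
    {"delta_pos": [-0.062,0.0015,0],"angular": [0,0,0]},
    {"delta_pos": [-0.07,0.0015,0],"angular": [0,0,0]},
    {"delta_pos": [-0.076,0.0015,0],"angular": [0,0,0]},
    {"delta_pos": [-0.08,0.0015,0],"angular": [0,0,0]},
  ],
)

```text
t: 20.65
tcp_pos: [0.6046, 0.0018, 0.2184]
tcp_rot: [-2.001, -2.421, -0.002]
wrist_force: [1.1, 3.3, 3.8]
grip_width: 0.0256
```

>>> servo_tool(
  increments=[
    {"delta_pos": [-0.005,0,0],"angular": [0,0,0]},
    {"delta_pos": [-0.011,0,0],"angular": [0,0,0]},
    {"delta_pos": [-0.018,0,0],"angular": [0,0,0]},
    {"delta_pos": [-0.025,0,0],"angular": [0,0,0]},
    {"delta_pos": [-0.032,0,0],"angular": [0,0,0]},
    {"delta_pos": [-0.039,0,0],"angular": [0,0,0]},
    {"delta_pos": [-0.046,0,0],"angular": [0,0,0]},
    {"delta_pos": [-0.053,0,0],"angular": [0,0,0]},
    {"delta_pos": [-0.06,0,0],"angular": [0,0,0]},
    {"delta_pos": [-0.067,0,0],"angular": [0,0,0]},
    {"delta_pos": [-0.074,0,0],"angular": [0,0,0]},
    {"delta_pos": [-0.08,0,0],"angular": [0,0,0]},
    {"delta_pos": [-0.084,0,0],"angular": [0,0,0]},
    {"delta_pos": [-0.086,0,0],"angular": [0,0,0]},
    {"delta_pos": [-0.086,0,0],"angular": [0,0,0]},
  ],
)

```text
t: 22.52
tcp_pos: [0.6211, -0.0817, 0.2183]
tcp_rot: [-2.0, -2.421, -0.004]
wrist_force: [3.7, 6.2, 4.3]
grip_width: 0.0259
```

```bash
python3 -c "
from kin import *
p,Rm,s=pose();print((p-[.5889,.0807,.2185])@yv,p,s['wrist_force'],(p-spot)@np.c_[xv,yv])"
```

```text
-0.16555281017326617 [ 0.62106483 -0.08170174  0.21833729] [3.71741209 6.20612529 4.26810194] [-0.00013666  0.00745672]
```

>>> servo_tool(
  increments=[
    {"delta_pos": [-0.002,0,0],"angular": [0,0,0]},
    {"delta_pos": [-0.003,0,0],"angular": [0,0,0]},
    {"delta_pos": [-0.004,0,0],"angular": [0,0,0]},
    {"delta_pos": [-0.005,0,0],"angular": [0,0,0]},
    {"delta_pos": [-0.005,0,0],"angular": [0,0,0]},
  ],
)

```text
t: 23.15
tcp_pos: [0.622, -0.0862, 0.2183]
tcp_rot: [-2.0, -2.421, -0.004]
wrist_force: [3.6, 7.4, 4.5]
grip_width: 0.0259
```

>>> servo_tool(
  increments=[
    {"delta_pos": [-0.001,0,0],"angular": [0,0,0]},
    {"delta_pos": [-0.002,0,0],"angular": [0,0,0]},
    {"delta_pos": [-0.002,0,0],"angular": [0,0,0]},
  ],
)

```text
t: 23.52
tcp_pos: [0.622, -0.0864, 0.2183]
tcp_rot: [-1.997, -2.42, -0.007]
wrist_force: [2.1, 12.8, 7.2]
grip_width: 0.0255
```

```bash
python3 -c "
from kin import *
p,Rm,s=pose();print((p-[.5889,.0807,.2185])@yv,p,s['wrist_force'],(p-spot)@np.c_[xv,yv])"; python3 chk.py c4;python3 - <<'E'
from h import *
f=np.load('side_c4.npz');c=(f['K'],f['D'],f['T']);print(proj(c,[[.6226,-.089,.13]]))
im=f['im'][110:270,170:340];cv2.imwrite('pics/c4s.png',cv2.resize(im,(638,600),interpolation=cv2.INTER_CUBIC))
E
```

```text
-0.17036885630124793 [ 0.62202973 -0.08642053  0.21827408] [ 2.10314064 12.84875222  7.18211859] [-7.54906306e-05  2.64067647e-03]
rot left (tool deg) [-46.96  46.4   80.87] tcp rel spot [-0.0006  0.0026  0.2123] w 0.025528643695258976
top red 3 [ 0.6005 -0.0874  0.0536] cream zmax 0.0955
side red 37 [ 0.6188 -0.0777  0.1996] cream zmax 0.1223
[[254.07044542 158.69047861]]
```

View pics/c4s.png

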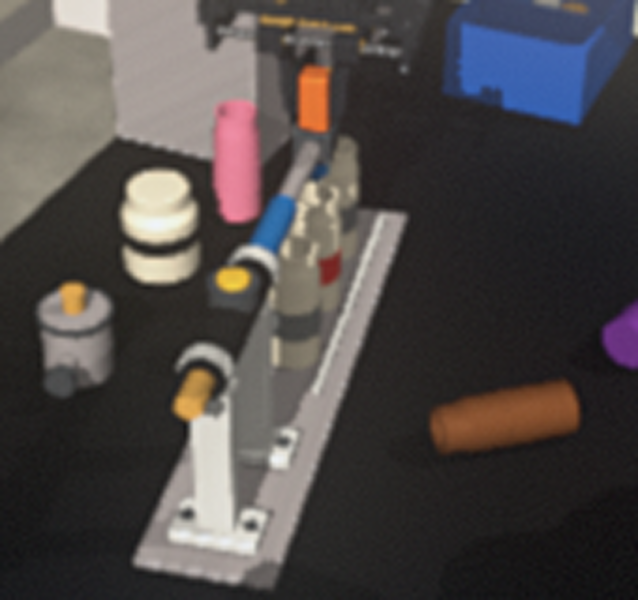

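The side crop shows the arm fully out with both tubes exposed. The orange grip (315,100) is in the fingers over the standing sample (325,250), the button is down, and neighbours, jar and pump are upright. Pull stopped at 170.4 mm with force rising to 12.8 N. One steadiness check, then hand in.

>>> servo_tool(
  increments=[
    {"delta_pos": [0,0,0],"angular": [0,0,0]},
    {"delta_pos": [0,0,0],"angular": [0,0,0]},
    {"delta_pos": [0,0,0],"angular": [0,0,0]},
  ],
)

```text
t: 24.0
tcp_pos: [0.622, -0.0864, 0.2183]
tcp_rot: [-1.997, -2.42, -0.007]
wrist_force: [2.1, 13.8, 7.2]
grip_width: 0.0254
```

```bash
python3 -c "
from h import *
s=pose()[2];print(s['t'],s['tcp_pos'],s['wrist_force'],s['grip_width'])
print(workorder.job_done())"
```

```text
24.0 [ 0.62200654 -0.08642865  0.21825723] [ 2.12410081 13.76318753  7.18395316] 0.025381555108132083
the job is handed in; nothing more can be done
None
```

The job is done and handed in at 24.0 s of robot time; no verdict was reported. I stood the red-banded bottle on the blue ring and let go, pressed the button until it bottomed, and pulled the arm to its second stop by the orange grip, which the gripper still holds.

**What the last checks showed:**
- **Bottle:** its rim was about 1–3 mm from the ring's centre after I let go, with the top at 0.122–0.125 m.
- **Button:** it stopped moving at 17 N, and its top then read about 7.5 mm lower than before.
- **Arm:** the gripper had pulled 170.4 mm, and the force rose to about 13.8 N against the stop. The gripper position and its 25.4 mm opening held steady.
- **Other things:** the side picture showed the bottles, jar and pump upright. The caps were out of that picture; they were never approached.

**What disagreed:** the cylinder fits to the standing bottle gave noisy tilts, up to 0.29 rad. I did not rely on them, since the rim position and the pictures showed the bottle upright. The cameras also differed from each other by 2–3 mm.

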